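# Mix the settled primer on the touch-start mixer and stand it ready in the spill tray

## Robot

A 6-joint arm with a two-finger parallel gripper is mounted at the origin on a cart in front of the work surface, level with it; the furniture and walls round the work are solid. World frame = base frame: x ahead of the robot, y to its left, z up, the work surface at z = 0. Lengths are in m, angles in rad, forces in N, time in s.
With the tool pointing down it reaches from about 0.425 to 0.95 m from the base axis. Payload 3.5 kg.
Tool frame: the origin (TCP) lies between the finger pads; the fingertips stand 19 mm ahead of it and the grasp point (between the pads) is the TCP; y points along the fingers, z is the direction in which the jaws open and shut, and the axes are right-handed (so a half turn about y gives the same grasp; the last joint's range is limited). The gripper opens to 85 mm and grips with 20 to 120 N. Pads are 22 mm wide; open, the fingers measure 114 mm over their backs; the gripper's body (76 mm by 85 mm) begins 54 mm behind the grasp point. The pads swing forward as they close: fully open they stand 13 mm farther back than shut.
Start: joints at [1.137, 0.286, 1.577, -0, 1.279, -0.15], TCP at [0.189, 0.648, 0.25] pointing down, gripper open.
Joint ranges: [-2.77, 2.77], [-0.9, 2.22], [0.21, 2.48], [-1.53, 4.67], [0.24, 2.81], [-2.84, 2.84]. Speed limits (rad/s): [2.79, 2.79, 3.14, 3.14, 3.14, 3.14].

## Interface

Orientations are given as a unit quaternion [x, y, z, w].
In Python, from plant import get_state, read_camera, camera_model, sign_off gives the robot as it stands.
- The arm moves only by the tool carry_out, never from a script. Its argument "moves" is a list of rows, each a list of 7 numbers: the turn, a rotation vector about the tool's x, y, z in rad, then the shift along the tool's x, y, z in m, then the closure, from -1 (fully open) to 1 (shut). In form: [[wx, wy, wz, dx, dy, dz, jaw], ...]. A call has 1 to 10 rows; each row shifts and turns the commanded pose from where the row before left it, along the tool's axes as they then stand; what a row does not reach is not made up. A row lasts 1/8 s, in which the tool goes at most 62.5 mm and 10.7 degrees, less where a joint would pass 70% of its speed; a pose out of reach is approached as far as the arm can. A call is refused whole if a number of a shift passes 0.0625 or a number of a turn 0.188, either way. A call with a gripper value outside its range is refused whole. The fingers move at their own pace and stop on an object; "squeeze" is the grip in N (left out, the last holds). Time passes only in rows, so rows that do not move let the fingers close. It gives the time, the measured TCP pose, the force and the opening at its end, in the units of the state.
- get_state(): the state, without advancing time (a new reading comes with each control period).
- read_camera(name): name is "side" or "top" or "wrist"; returns the picture (400x640x3 uint8, blue, green, red); there is no depth.
- camera_model(name): a dict with "camera_matrix" (3x3 intrinsics, pixels), "pose" (4x4, takes a point from camera to world coordinates). Camera axes: x right, y down, z forward; pixel columns grow to the right and rows downward; lengths in m; the calibration is good to about 2 mm. The wrist camera is an equidistant fisheye: a pixel r from the principal point sees the ray r / f radians off the axis. A picture is of the moment at which its call begins: read the wrist's pose just before it. camera_model takes no time and is no camera call; for the wrist camera it gives the pose at the moment of the call.
- sign_off(): hands the job in, once; it reports no verdict.
The state is a dict: "time": time; "qpos": joint angles; "dq": joint speeds; "joint_efforts": joint torques, N m; "eef_pos": TCP position; "tcp_rot": TCP orientation; "contact_force": force on the tool from outside, world axes, zero at the start; "wrist_torque": the same for the moment, N m; "opening": opening from 0.0 (shut) to 1.0 (fully open).
Only numpy, scipy, OpenCV 4.12 (cv2) and the standard library are available. Lean on these libraries where they do the work, as an engineer would, in place of code of your own. Each camera call takes 0.05 s, during which the arm holds its last target. There are 200 camera calls.

## Task

The primer in the dropper bottle (the one with the long thin nozzle, leaning in the sloping bottle block) has settled and must be mixed before the panel is bonded. Take it out, hold it upright in the rubber cup of the touch-start mixer and press the cup down fully for two seconds; then set it down upright in the shallow steel tray and let go. Do not drop it or tip it over, and leave the other two containers in the block where they are.

Things in the scene. Friction and masses are not known exactly. Their poses are not given: they have to be found in the camera images.
- primer: Amber dropper bottle, black cap with a long thin nozzle (the other two containers have flat caps), 34 mm diameter, 88 mm tall, 55 g. Cylindrical up to 55 mm; cap (20 mm wide) 57 to 76 mm; nozzle (8 mm wide) to 88 mm. Origin at the centre of its base, z along the bottle to the nozzle. Starts in one of the block's three pockets, leaning about 30 degrees from vertical, roughly towards the robot.
- flat_cap_bottle: Amber bottle with a plain flat cap, 34 mm diameter, 82 mm tall, in another pocket of the block; origin at the centre of the base, z along the bottle. Bystander.
- small_jar: Amber jar with a plain flat cap, 34 mm diameter, 56 mm tall, in another pocket of the block; origin at the centre of the base, z along the jar. Bystander.
- rack: Sloping bottle block, fixed: black, 66 x 236 x 38 mm, on an aluminium stand, 70 mm high at the rear. 3 pockets 36 mm wide, 26 mm deep, 78 mm apart along its y, square to its top, which slopes 28 degrees down to its front. Origin under its centre, x points away from the robot. In its frame pocket floors are at x 0, y -78, 0, 78, z 31 mm, their axis is (-0.47, 0, 0.88): draw bottles out along it.
- mixer: Touch-start vortex mixer, white housing 112 x 100 mm and 62 mm high, with a knob and a switch on its front, fixed to the bench. Origin at the centre of its underside; the round rubber cup stands over its middle.
- cup_floor (a point): Centre of the floor of the mixer's round rubber cup, on which the bottle's base rests; 89 mm above the bench at rest, goes down with the cup. The cup is a shallow dish 12 mm deep, about 40 mm inner diameter at the floor and 46 mm at the rim, 53 mm over the rim.
- cup (a joint): How far the sprung cup of the mixer is pressed down, in m: 0 at rest, 0.007 fully down on its stop. It moves straight down; it takes 3 N to start it and 5 N to hold it fully down, and it springs back.
- tray: Shallow open spill tray of stainless steel, 100 x 100 mm, walls 3 mm thick and 14 mm high, fixed to the bench. Origin at the centre of its underside, x and y along its sides.
- tray_in (a point): Centre of the tray's inner floor, on which the bottle is to stand; x and y along the tray's sides.

How it is judged:
By the outcome, as a careful person would: the job done as asked, in the order asked, and still so for the second after the job is handed in, with the robot touching nothing.
It also fails if it takes over 50 s, if anything falls off the work surface, if the arm or the gripper's body presses on something with over 40 N, if the wrist force passes 120 N, or if a joint passes its speed limit or range.

## Working session

There is one attempt and no reset: what is moved stays moved. The work goes in short steps, Python scripts to look and compute and a tool call to move; the robot and the scene stay as the last step left them, time stands still between calls to the robot, and variables do not carry over. Pictures are saved under pics/ and viewed, about 8 in all and at most 12, crops included, and the job is handed in when it is done.

Besides the shell and the picture viewer there is one more tool, called as name(argument=value, ...), one argument or row to a line, values as JSON. carry_out: Moves the arm, as the interface text tells. Its arguments: {"type":"object","properties":{"moves":{"type":"array","items":{"type":"array","items":{"type":"number"}}},"squeeze":{"type":"number"}},"required":["moves"]}

```bash
mkdir -p pics; ls; python3 - <<'E'
from plant import *
import cv2,numpy as np
s=get_state();print(s)
for n in("side","top","wrist"):
    m=camera_model(n);print(n,m["camera_matrix"],np.round(m["pose"],4).tolist())
    cv2.imwrite(f"pics/{n}0.png",read_camera(n))
E
```

```text
pics
{'time': 0.0, 'qpos': array([ 1.13698685e+00,  2.87171189e-01,  1.57819989e+00,  3.16400147e-05,
        1.27857532e+00, -1.49998996e-01]), 'dq': array([-7.65077569e-05,  1.53781395e-03,  2.17705274e-03,  2.67014220e-04,
        1.46638364e-03, -1.83826497e-04]), 'joint_efforts': array([-1.47522355e-04, -4.05959451e+01, -2.92641413e+01, -1.31817733e-04,
        5.63440437e-03, -1.77127663e-05]), 'eef_pos': array([0.18871313, 0.64744254, 0.24893104]), 'tcp_rot': array([ 0.70079213, -0.1002586 ,  0.09975913, -0.69920435]), 'contact_force': array([ 0.47339338, -0.35540349,  0.25175132]), 'wrist_torque': array([-0.02141315,  0.00117407,  0.03059268]), 'opening': 1.0010428807451595}
side [[373.92917419   0.         319.77020806]
 [  0.         373.92917419 203.5015749 ]
 [  0.           0.           1.        ]] [[0.993, -0.0723, 0.093, 0.4212], [-0.116, -0.4628, 0.8788, -0.8788], [-0.0205, -0.8835, -0.468, 0.4891], [0.0, 0.0, 0.0, 1.0]]
top [[363.50975043   0.         316.53207314]
 [  0.         363.50975043 198.26476894]
 [  0.           0.           1.        ]] [[0.006, -0.9855, 0.1695, 0.3492], [-0.9997, -0.0022, 0.0224, -0.1321], [-0.0217, -0.1696, -0.9853, 1.0385], [0.0, 0.0, 0.0, 1.0]]
wrist [[309.70691629   0.         322.82241749]
 [  0.         309.70691629 199.10918048]
 [  0.           0.           1.        ]] [[0.2808, 0.9139, 0.293, 0.1129], [0.9598, -0.2666, -0.0881, 0.6692], [-0.0024, 0.306, -0.952, 0.3721], [0.0, 0.0, 0.0, 1.0]]
```

View pics/top0.png

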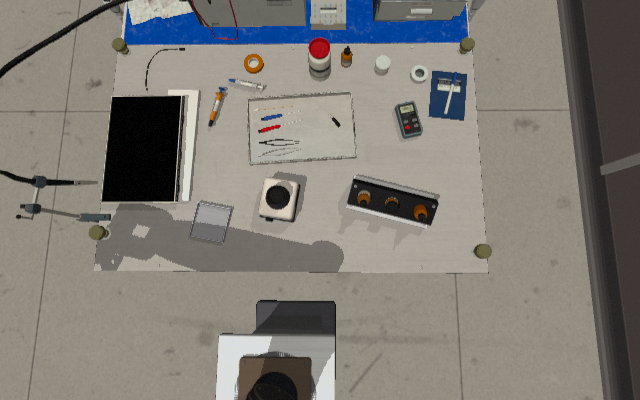

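View pics/side0.png

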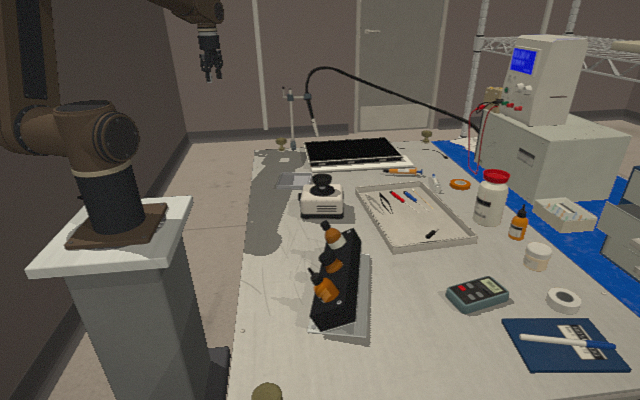

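The top view shows the tray at about (212,222), the mixer cup at (279,196) and the rack with containers at (364,199), (392,203) and (421,212). In the side view the nozzle bottle is the nearest one, around (322,287). I'll zoom in on both.

```bash
python3 - <<'E'
import cv2,numpy as np
t=cv2.imread("pics/top0.png");s=cv2.imread("pics/side0.png")
a=cv2.resize(t[165:265,180:450],None,fx=2.96,fy=2.96,interpolation=cv2.INTER_CUBIC)
b=cv2.resize(s[160:350,270:400],(205,300),interpolation=cv2.INTER_CUBIC)
c=cv2.resize(s[210:310,290:390],(295,295),interpolation=cv2.INTER_CUBIC)
d=cv2.resize(s[160:230,270:350],(300,262),interpolation=cv2.INTER_CUBIC)
o=np.zeros((600,800,3),np.uint8);o[:296,:799]=a[:296,:799];o[300:600,:205]=b;o[300:595,205:500]=c;o[300:562,500:800]=d
cv2.imwrite("pics/z0.png",o)
E
```

```text
(no output)
```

View pics/z0.png

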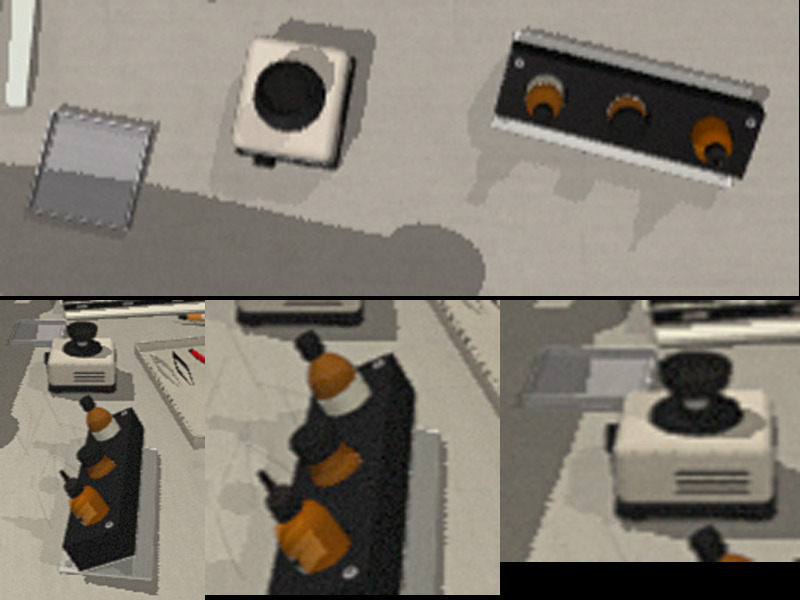

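The primer is in the right-hand pocket, the rack's −y end, with its nozzle tip at top (422,220) and side (309,269). The shorter jar is in the middle and the flat-cap bottle at the left. Next I measure positions with masks and rays.

```bash
cat > h.py <<'E'
import cv2,numpy as np
from plant import *
def ray(n,p,m=None):
    m=m or camera_model(n);K=np.array(m["camera_matrix"]);T=np.array(m["pose"])
    d=np.array([(p[0]-K[0,2])/K[0,0],(p[1]-K[1,2])/K[1,1],1.])
    if n=="wrist":
        r=np.hypot(d[0],d[1]);d=np.array([d[0]/r*np.sin(r),d[1]/r*np.sin(r),np.cos(r)]) if r>1e-9 else d
    d=T[:3,:3]@d;return T[:3,3],d/np.linalg.norm(d)
def plane(n,p,z,m=None):
    o,d=ray(n,p,m);return o+d*(z-o[2])/d[2]
def cross(r1,r2):
    (a,u),(b,v)=r1,r2
    s=np.linalg.lstsq(np.c_[u,-v],b-a,rcond=None)[0]
    P,Q=a+s[0]*u,b+s[1]*v;return (P+Q)/2,np.linalg.norm(P-Q)
E
python3 - <<'E'
from h import *
np.set_printoptions(precision=4,suppress=True)
t=cv2.imread("pics/top0.png");k=2.96
C=lambda u,v:(180+u/k-.33,165+v/k-.33)
g=t.max(2)
# black of rack and cup
def blob(x0,y0,x1,y1,mask):
    m=np.zeros_like(g);m[y0:y1,x0:x1]=(mask[y0:y1,x0:x1]*255)
    return max(cv2.findContours(m,0,cv2.CHAIN_APPROX_NONE)[0],key=cv2.contourArea)
for th in(45,60):
    c=blob(260,180,294,212,g<th);e=cv2.minEnclosingCircle(c);f=cv2.fitEllipse(c);print("cup",th,e,f,plane("top",f[0],.098),f[1][0]/1.03/363)
for z,nm,p in((.0695,"RL",(515,40)),(.0695,"RR",(765,103)),(.0385,"FR",(740,183)),(.0385,"FL",(497,118))):print(nm,plane("top",C(*p),z))
for p in((60,108),(158,124),(130,230),(30,213)):print("tray",plane("top",C(*p),.014))
S=lambda u,v:(290+(u-205)/2.95-.33,210+(v-300)/2.95-.33)
print("noz",cross(ray("top",C(716,163)),ray("side",S(262,473))))
print("flatcap top centre",cross(ray("top",C(543,110)),ray("side",S(307,341))))
print("cuprim",cross(ray("top",C(289,95)),ray("side",(270+197*80/300-.4,160+66*70/262-.4))))
E
```

```text
cup 45 ((277.4436950683594, 196.7516632080078), 11.688406944274902) ((277.4143371582031, 196.62806701660156), (21.930240631103516, 22.698122024536133), 82.65620422363281) [ 0.5151 -0.0076  0.098 ] 0.05865425828747363
cup 60 ((277.314453125, 196.77044677734375), 11.819003105163574) ((277.31854248046875, 196.749267578125), (22.24290657043457, 22.883544921875), 89.39944458007812) [ 0.5148 -0.0073  0.098 ] 0.059490509429068895
RL [ 0.5716 -0.2109  0.0695]
RR [ 0.5133 -0.4365  0.0695]
FR [ 0.4435 -0.4195  0.0385]
FL [ 0.5037 -0.1957  0.0385]
tray [0.5162 0.2267 0.014 ]
tray [0.5008 0.1302 0.014 ]
tray [0.3987 0.1524 0.014 ]
tray [0.4144 0.2494 0.014 ]
noz (array([ 0.454 , -0.3808,  0.1039]), np.float64(0.0012985196988421644))
flatcap top centre (array([ 0.4997, -0.2324,  0.0985]), np.float64(0.003985469191283527))
cuprim (array([ 0.5177, -0.0077,  0.1002]), np.float64(0.00658207680515581))
```

```bash
cat >> h.py <<'E'
from scipy.spatial.transform import Rotation as Ro
def frame(y,z):  # tool rotation from pointing direction and jaw direction
    y=np.array(y,float);y/=np.linalg.norm(y);z=np.array(z,float);z-=y*(z@y);z/=np.linalg.norm(z)
    return Ro.from_matrix(np.c_[np.cross(y,z),y,z])
def plan(p1,R1=None,n=None,p0=None,R0=None):
    s=get_state();p0=s["eef_pos"] if p0 is None else np.array(p0);R0=R0 or Ro.from_quat(s["tcp_rot"]);R1=R1 or R0
    w=(R0.inv()*R1).as_rotvec();D=np.array(p1)-p0
    n=n or int(np.ceil(max(np.abs(D).max()/.06,np.linalg.norm(w)/.18)))
    R=R0;print(n,"rows; turn deg",np.degrees(np.linalg.norm(w)).round(1))
    for i in range(n):
        d=R.inv().apply(D/n);R=R*Ro.from_rotvec(w/n)
        print("[",", ".join(f"{v:.4f}" for v in np.r_[w/n,d]),"]")
E
python3 - <<'E'
from h import *
np.set_printoptions(precision=4,suppress=True)
s=get_state();R=Ro.from_quat(s["tcp_rot"]);print(R.as_matrix())
# waypoint over mixer; rotate about vertical with base
R1=frame([0,0,-1],Ro.from_euler("z",-1.2).apply(R.as_matrix()[:,2]))
plan([.47,-.0,.31],R1)
Rr=frame([.4545,-.12,-.88],[.255,.967,0]);print(Rr.as_matrix());print(np.degrees((R1.inv()*Rr).magnitude()))
Rr=frame([.4545,-.12,-.88],[-.255,-.967,0]);print(np.degrees((R1.inv()*Rr).magnitude()))
E
```

```text
[[ 0.96   -0.0008  0.28  ]
 [-0.28   -0.0017  0.96  ]
 [-0.0003 -1.     -0.0018]]
11 rows; turn deg 68.8
[ 0.0002, 0.1091, 0.0001, 0.0410, -0.0054, -0.0494 ]
[ 0.0002, 0.1091, 0.0001, 0.0462, -0.0055, -0.0446 ]
[ 0.0002, 0.1091, 0.0001, 0.0507, -0.0055, -0.0393 ]
[ 0.0002, 0.1091, 0.0001, 0.0547, -0.0055, -0.0336 ]
[ 0.0002, 0.1091, 0.0001, 0.0580, -0.0055, -0.0274 ]
[ 0.0002, 0.1091, 0.0001, 0.0607, -0.0055, -0.0209 ]
[ 0.0002, 0.1091, 0.0001, 0.0626, -0.0055, -0.0142 ]
[ 0.0002, 0.1091, 0.0001, 0.0638, -0.0055, -0.0073 ]
[ 0.0002, 0.1091, 0.0001, 0.0642, -0.0055, -0.0003 ]
[ 0.0002, 0.1091, 0.0001, 0.0638, -0.0055, 0.0067 ]
[ 0.0002, 0.1091, 0.0001, 0.0627, -0.0055, 0.0136 ]
[[ 0.8529  0.4556  0.2551]
 [-0.2249 -0.1203  0.9669]
 [ 0.4712 -0.882  -0.0001]]
74.98087430202592
112.15399650523669
```

```bash
python3 - <<'E'
from h import *
plan([.52,-.10,.31],frame([0,0,-1],[.98,-.2,0]),14)
E
```

```text
14 rows; turn deg 85.3
[ 0.0001, 0.1063, 0.0001, 0.0377, -0.0043, -0.0446 ]
[ 0.0001, 0.1063, 0.0001, 0.0422, -0.0043, -0.0404 ]
[ 0.0001, 0.1063, 0.0001, 0.0462, -0.0043, -0.0357 ]
[ 0.0001, 0.1063, 0.0001, 0.0498, -0.0043, -0.0306 ]
[ 0.0001, 0.1063, 0.0001, 0.0527, -0.0043, -0.0251 ]
[ 0.0001, 0.1063, 0.0001, 0.0551, -0.0043, -0.0194 ]
[ 0.0001, 0.1063, 0.0001, 0.0568, -0.0043, -0.0134 ]
[ 0.0001, 0.1063, 0.0001, 0.0579, -0.0043, -0.0073 ]
[ 0.0001, 0.1063, 0.0001, 0.0584, -0.0043, -0.0011 ]
[ 0.0001, 0.1063, 0.0001, 0.0582, -0.0043, 0.0051 ]
[ 0.0001, 0.1063, 0.0001, 0.0573, -0.0043, 0.0112 ]
[ 0.0001, 0.1063, 0.0001, 0.0558, -0.0043, 0.0172 ]
[ 0.0001, 0.1063, 0.0001, 0.0537, -0.0043, 0.0231 ]
[ 0.0001, 0.1063, 0.0001, 0.0509, -0.0043, 0.0286 ]
```

carry_out(
  moves=[
    [0,0.106,0,0.038,-0.004,-0.045,-1],
    [0,0.106,0,0.042,-0.004,-0.04,-1],
    [0,0.106,0,0.046,-0.004,-0.036,-1],
    [0,0.106,0,0.05,-0.004,-0.031,-1],
    [0,0.106,0,0.053,-0.004,-0.025,-1],
    [0,0.106,0,0.055,-0.004,-0.019,-1],
    [0,0.106,0,0.057,-0.004,-0.013,-1],
    [0,0.106,0,0.058,-0.004,-0.007,-1],
    [0,0.106,0,0.058,-0.004,-0.001,-1],
    [0,0.106,0,0.058,-0.004,0.005,-1],
  ],
  squeeze=40,
)

```text
time: 1.4
eef_pos: [0.4274, 0.113, 0.2904]
tcp_rot: [-0.552, 0.441, -0.441, 0.553]
contact_force: [0.8, 0.3, 0.4]
opening: 1.004
```

carry_out(
  moves=[
    [0,0.106,0,0.057,-0.004,0.011,-1],
    [0,0.106,0,0.056,-0.004,0.017,-1],
    [0,0.106,0,0.054,-0.004,0.023,-1],
    [0,0.106,0,0.051,-0.004,0.029,-1],
    [0,0,0,0,0,0,-1],
    [0,0,0,0,0,0,-1],
  ],
)

```text
time: 2.15
eef_pos: [0.522, -0.0988, 0.3057]
tcp_rot: [-0.449, 0.547, -0.546, 0.448]
contact_force: [0.2, 1.1, 0.0]
opening: 1.001
```

```bash
python3 - <<'E'
from h import *
np.set_printoptions(precision=4,suppress=True)
s=get_state();print(s["eef_pos"],s["qpos"],s["contact_force"]);print(Ro.from_quat(s["tcp_rot"]).as_matrix())
m=camera_model("wrist");cv2.imwrite("pics/w1.png",read_camera("wrist"))
import json;json.dump({k:np.array(v).tolist() for k,v in m.items() if k in("camera_matrix","pose")},open("w1.json","w"))
E
```

```text
[ 0.522  -0.0988  0.3057] [-0.3783 -0.0721  1.865   0.0004  1.3503 -0.1811] [0.2376 1.1082 0.0043]
[[-0.196  -0.0013  0.9806]
 [-0.9806  0.0009 -0.196 ]
 [-0.0006 -1.     -0.0015]]
```

View pics/w1.png

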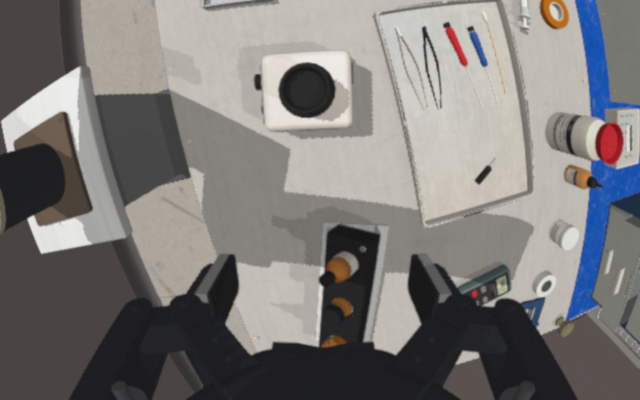

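The wrist view shows the mixer cup clear at (307,90) and the containers at (341,268), (340,307) and (335,341), partly under the gripper. I'll measure the cup here, then plan the pre-grasp above the rack.

```bash
python3 - <<'E'
from h import *
import json
np.set_printoptions(precision=4,suppress=True)
m=json.load(open("w1.json"));m={k:np.array(v) for k,v in m.items()}
t=cv2.imread("pics/w1.png");g=t.max(2)
for th in(35,50,70,90):
    mk=np.zeros_like(g);mk[55:130,270:348]=(g[55:130,270:348]<th)*255
    c=max(cv2.findContours(mk,0,cv2.CHAIN_APPROX_NONE)[0],key=cv2.contourArea)
    f=cv2.fitEllipse(c);p=np.array([plane("wrist",q,.101,m) for q in c[:,0]])
    (cx,cy),r=cv2.minEnclosingCircle(p[:,:2].astype(np.float32));print(th,f,"circle on rim plane",cx,cy,2*r,"mean",p.mean(0),plane("wrist",f[0],.101,m))
p=frame([.4545,-.12,-.88],[.852,-.225,.47])
ax=-np.array([.4545,-.12,-.88]);f0=np.array([.500,-.394,.031])
print("pre",f0+ax*.16)
plan(f0+ax*.16,p)
cv2.imwrite("pics/z1.png",cv2.resize(t[50:135,260:360],None,fx=5,fy=5,interpolation=cv2.INTER_CUBIC))
E
```

```text
35 ((305.3615417480469, 88.80464172363281), (40.925254821777344, 41.903709411621094), 134.94461059570312) circle on rim plane 0.5201736092567444 -0.0024367584846913815 0.046186503022909164 mean [0.5164 0.0035 0.101 ] [ 0.5217 -0.0041  0.101 ]
50 ((306.6582946777344, 89.99502563476562), (51.57373809814453, 52.883445739746094), 85.6412124633789) circle on rim plane 0.5227173566818237 -0.0055535598658025265 0.05652768164873123 mean [ 0.5229 -0.0054  0.101 ] [ 0.5228 -0.0056  0.101 ]
70 ((306.66748046875, 89.92369842529297), (52.50746536254883, 53.78166198730469), 86.49825286865234) circle on rim plane 0.5227111577987671 -0.005315609276294708 0.05728277936577797 mean [ 0.5226 -0.0053  0.101 ] [ 0.5228 -0.0055  0.101 ]
90 ((306.6723327636719, 89.83247375488281), (53.105125427246094, 54.609954833984375), 89.9773941040039) circle on rim plane 0.5226936936378479 -0.005285249557346106 0.05811065807938576 mean [ 0.5226 -0.0053  0.101 ] [ 0.5228 -0.0054  0.101 ]
pre [ 0.4273 -0.3748  0.1718]
5 rows; turn deg 28.4
[ 0.0983, 0.0121, -0.0031, 0.0580, 0.0268, -0.0078 ]
[ 0.0983, 0.0121, -0.0031, 0.0580, 0.0261, -0.0097 ]
[ 0.0983, 0.0121, -0.0031, 0.0580, 0.0253, -0.0115 ]
[ 0.0983, 0.0121, -0.0031, 0.0581, 0.0242, -0.0132 ]
[ 0.0983, 0.0121, -0.0031, 0.0582, 0.0230, -0.0148 ]
```

View pics/z1.png

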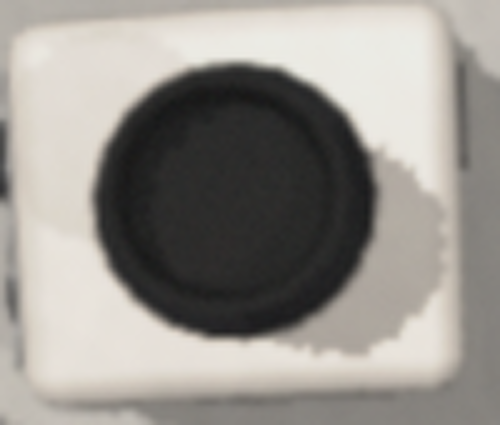

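Cup rim centre from the wrist view is about (0.523,−0.005), against (0.515,−0.0075) from the top view. I'll settle that with a close look later. Now to the pre-grasp on the bottle axis.

carry_out(
  moves=[
    [0.098,0.012,-0.003,0.058,0.026,-0.008,-1],
    [0.098,0.012,-0.003,0.058,0.026,-0.01,-1],
    [0.098,0.012,-0.003,0.058,0.025,-0.012,-0.5],
    [0.098,0.012,-0.003,0.058,0.024,-0.013,-0.5],
    [0.098,0.012,-0.003,0.058,0.023,-0.015,-0.5],
    [0,0,0,0,0,0,-0.5],
    [0,0,0,0,0,0,-0.5],
  ],
)

```text
time: 3.08
eef_pos: [0.4296, -0.3665, 0.1774]
tcp_rot: [0.314, -0.408, 0.679, -0.524]
contact_force: [-0.3, 0.7, 0.5]
opening: 0.75
```

```bash
python3 - <<'E'
from h import *
import json
np.set_printoptions(precision=4,suppress=True)
s=get_state();R=Ro.from_quat(s["tcp_rot"]);print(s["eef_pos"],s["qpos"],s["contact_force"]);print(R.as_matrix())
m=camera_model("wrist");w=read_camera("wrist");cv2.imwrite("pics/w2.png",w)
json.dump({k:np.array(v).tolist() for k,v in m.items() if k in("camera_matrix","pose")},open("w2.json","w"))
sd=read_camera("side");cv2.imwrite("pics/s2.png",sd)
o=np.zeros((600,640,3),np.uint8);o[:400]=w;o[400:]=np.hstack([cv2.resize(sd[200:320,260:400],(320,200)),cv2.resize(read_camera("top")[170:250,340:468],(320,200))]);cv2.imwrite("pics/z2.png",o)
E
```

```text
[ 0.4296 -0.3665  0.1774] [-1.0236 -0.0642  2.1538  0.4997  0.7502 -1.0843] [-0.2831  0.6627  0.4902]
[[-0.2541  0.4551  0.8534]
 [-0.9672 -0.1191 -0.2244]
 [-0.0005 -0.8824  0.4705]]
```

View pics/z2.png

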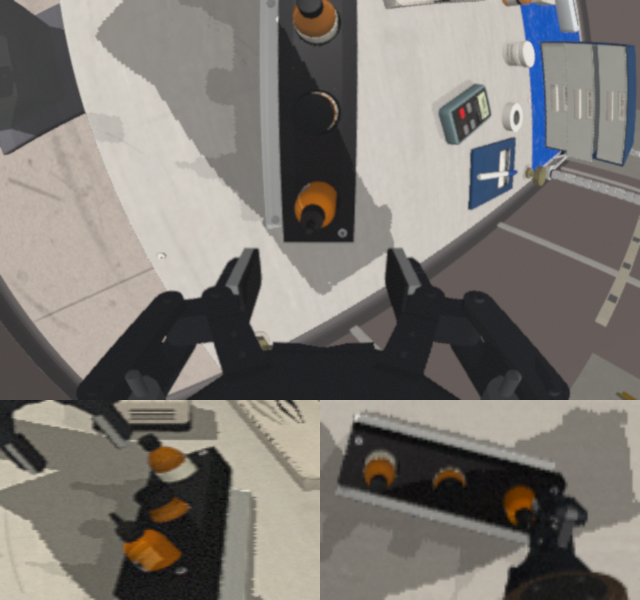

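The wrist view shows the primer between the jaws' columns, with its shoulder at about (317,203) and its cap near (311,220). I'll compare this with the predicted projections.

```bash
cat >> h.py <<'E'
def proj(n,P,m=None):
    m=m or camera_model(n);K=np.array(m["camera_matrix"]);T=np.array(m["pose"])
    q=T[:3,:3].T@(np.array(P)-T[:3,3])
    r=np.hypot(q[0],q[1]);k=np.arctan2(r,q[2])/r if n=="wrist" else 1/q[2]
    return np.array([K[0,2]+K[0,0]*q[0]*k,K[1,2]+K[1,1]*q[1]*k])
E
python3 - <<'E'
from h import *
import json
np.set_printoptions(precision=4,suppress=True)
m=json.load(open("w2.json"))
ax=-np.array([.4545,-.12,-.88]);ax/=np.linalg.norm(ax);f0=np.array([.500,-.394,.031])
w=cv2.imread("pics/w2.png");k=5
def mark(im,n,x0,y0,x1,y1,k,mm=None):
    o=cv2.resize(im[y0:y1,x0:x1],None,fx=k,fy=k,interpolation=cv2.INTER_CUBIC)
    for h,c in((26,(255,0,255)),(55,(0,255,0)),(76,(255,255,0)),(88,(0,0,255))):
        p=proj(n,f0+ax*h/1000,mm);print(n,h,p);cv2.circle(o,tuple(int(v) for v in (p-[x0,y0]+.5)*k),3,c,-1)
    # shoulder circle
    u=np.cross(ax,[0,0,1]);u/=np.linalg.norm(u);v=np.cross(ax,u)
    for a in np.linspace(0,2*np.pi,40):
        p=proj(n,f0+ax*.055+.017*(u*np.cos(a)+v*np.sin(a)),mm);cv2.circle(o,tuple(int(q) for q in (p-[x0,y0]+.5)*k),1,(0,255,0),-1)
    return o
a=mark(w,"wrist",270,165,360,245,5,m)
b=mark(cv2.imread("pics/side0.png"),"side",295,250,355,310,5)
o=np.zeros((400,760,3),np.uint8);o[:,:450]=a;o[:300,455:755]=b;cv2.imwrite("pics/z3.png",o)
E
```

```text
wrist 26 [320.6171 201.4133]
wrist 55 [320.3546 212.721 ]
wrist 76 [320.1272 222.5885]
wrist 88 [319.9797 229.0198]
side 26 [330.8126 293.5592]
side 55 [322.6329 281.1736]
side 76 [316.5432 271.9525]
side 88 [312.9983 266.5848]
```

View pics/z3.png

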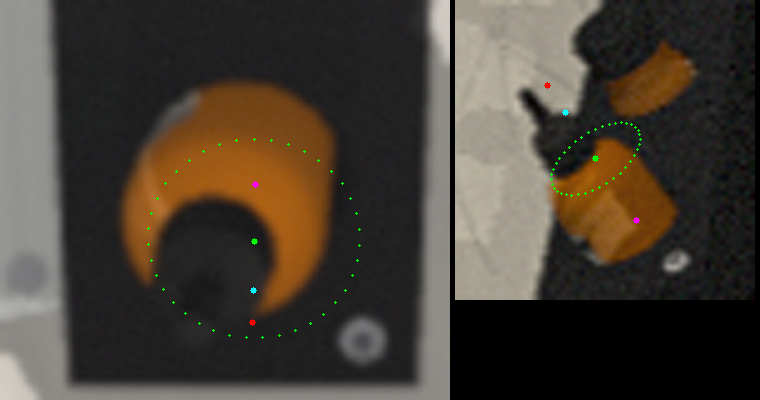

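```bash
python3 - <<'E'
from h import *
import json
np.set_printoptions(precision=4,suppress=True)
m=json.load(open("w2.json"))
W=lambda u,v:ray("wrist",(270+u/5-.5,165+v/5-.5),m)
S=lambda u,v:ray("side",(295+(u-455)/5-.5,250+v/5-.5))
def multi(rs):
    A=sum(np.eye(3)-np.outer(d,d) for o,d in rs);b=sum((np.eye(3)-np.outer(d,d))@o for o,d in rs)
    x=np.linalg.solve(A,b);return x,[round(float(np.linalg.norm(np.cross(x-o,d))*1e3),1) for o,d in rs]
top=ray("top",(180+716/2.96-.33,165+163/2.96-.33))
print("tip WS",multi([W(205,287),S(524,92)]),"WST",multi([W(205,287),S(524,92),top]))
print("shoulder WS",multi([W(222,213),S(583,167)]))
s=get_state();R=Ro.from_quat(s["tcp_rot"])
for nm,r in (("tip",[W(205,287),S(524,92),top]),("sh",[W(222,213),S(583,167)])):
    print(nm,"in tool",R.inv().apply(multi(r)[0]-s["eef_pos"]))
a=multi([W(205,287),S(524,92),top])[0]-multi([W(222,213),S(583,167)])[0];print(a,np.linalg.norm(a),np.degrees(np.arccos(a[2]/np.linalg.norm(a))))
E
```

```text
tip WS (array([ 0.4543, -0.3779,  0.1033]), [2.0, 2.0]) WST (array([ 0.4544, -0.3793,  0.1039]), [2.4, 2.1, 1.5])
shoulder WS (array([ 0.472 , -0.3834,  0.0735]), [1.1, 1.1])
tip in tool [ 0.0064  0.0782 -0.0121]
sh in tool [ 0.0059  0.1135 -0.0105]
[-0.0176  0.0042  0.0304] 0.035366287735188476 30.756992543645357
```

```bash
python3 - <<'E'
from h import *
ax=np.array([-.498,.119,.86]);ax/=np.linalg.norm(ax);b=np.array([.4975,-.389,.030])
R1=frame(-ax,[.853,-.2244,.47])
plan(b+ax*.125,R1,2)
plan(b+ax*.049,R1,4,b+ax*.125,R1)
E
```

```text
2 rows; turn deg 2.7
[ 0.0227, 0.0016, 0.0058, 0.0031, 0.0196, -0.0068 ]
[ 0.0227, 0.0016, 0.0058, 0.0033, 0.0195, -0.0073 ]
4 rows; turn deg 0.0
[ 0.0000, 0.0000, 0.0000, -0.0000, 0.0190, -0.0000 ]
[ 0.0000, 0.0000, 0.0000, -0.0000, 0.0190, -0.0000 ]
[ 0.0000, 0.0000, 0.0000, -0.0000, 0.0190, -0.0000 ]
[ 0.0000, 0.0000, 0.0000, -0.0000, 0.0190, -0.0000 ]
```

carry_out(
  moves=[
    [0.023,0.002,0.006,0.003,0.019,-0.007,-0.5],
    [0.023,0.002,0.006,0.003,0.02,-0.007,-0.5],
    [0,0,0,0,0,0,-0.5],
    [0,0,0,0,0,0,-0.5],
  ],
)

```text
time: 3.72
eef_pos: [0.4349, -0.3748, 0.1375]
tcp_rot: [0.298, -0.394, 0.686, -0.534]
contact_force: [-0.5, 0.2, -0.1]
opening: 0.747
```

```bash
python3 - <<'E'
from h import *
np.set_printoptions(precision=4,suppress=True)
s=get_state();R=Ro.from_quat(s["tcp_rot"]);print(s["eef_pos"],s["contact_force"]);print(R.as_matrix())
ax=np.array([-.498,.119,.86]);ax/=np.linalg.norm(ax);b=np.array([.4975,-.389,.030])
plan(b+ax*.049,frame(-ax,[.853,-.2244,.47]),1)
E
```

```text
[ 0.4349 -0.3748  0.1375] [-0.5086  0.1719 -0.1413]
[[-0.2514  0.4977  0.8301]
 [-0.9678 -0.1194 -0.2215]
 [-0.0111 -0.8591  0.5117]]
1 rows; turn deg 0.1
[ -0.0003, -0.0025, 0.0004, -0.0007, 0.0762, 0.0002 ]
```

Aligned. Descend along the axis and grip.

carry_out(
  moves=[
    [0,0,0,0,0.02,0,-0.5],
    [0,0,0,0,0.02,0,-0.5],
    [0,0,0,0,0.02,0,-0.5],
    [0,0,0,0,0.016,0,-0.5],
    [0,0,0,0,0,0,-0.5],
    [0,0,0,0,0,0,-0.5],
  ],
  squeeze=25,
)

```text
time: 4.47
eef_pos: [0.4722, -0.3845, 0.0722]
tcp_rot: [0.298, -0.394, 0.686, -0.534]
contact_force: [0.3, -0.0, 0.2]
opening: 0.754
```

carry_out(
  moves=[
    [0,0,0,0,0,0,0],
    [0,0,0,0,0,0,0.3],
    [0,0,0,0,0,0,0.6],
    [0,0,0,0,0,0,1],
    [0,0,0,0,0,0,1],
    [0,0,0,0,0,0,1],
  ],
  squeeze=25,
)

```text
time: 5.22
eef_pos: [0.473, -0.386, 0.0736]
tcp_rot: [0.297, -0.393, 0.688, -0.533]
contact_force: [1.8, 0.6, 7.4]
opening: 0.385
```

Gripped: opening 0.385, about 33 mm. Now draw it out along the pocket axis.

carry_out(
  moves=[
    [0,0,0,0,0,0,1],
    [0,0,0,0,-0.01,0.0005,1],
    [0,0,0,0,-0.015,0.0007,1],
    [0,0,0,0,-0.02,0.001,1],
    [0,0,0,0,-0.02,0.001,1],
    [0,0,0,0,-0.025,0.001,1],
    [0,0,0,0,-0.03,0.001,1],
    [0,0,0,0,0,0,1],
    [0,0,0,0,0,0,1],
  ],
  squeeze=45,
)

```text
time: 6.35
eef_pos: [0.416, -0.3703, 0.1753]
tcp_rot: [0.298, -0.396, 0.686, -0.534]
contact_force: [0.4, -0.0, -0.8]
opening: 0.375
```

```bash
python3 - <<'E'
from h import *
s=get_state();print(s["eef_pos"],s["contact_force"],s["opening"])
w=read_camera("wrist");cv2.imwrite("pics/w4.png",w);sd=read_camera("side");cv2.imwrite("pics/s4.png",sd)
o=np.hstack([w[150:400,150:500],cv2.resize(sd[190:315,260:400],None,fx=2,fy=2,interpolation=cv2.INTER_CUBIC)]);cv2.imwrite("pics/z4.png",o)
plan([.50,-.1,.26],frame([0,0,-1],[.98,-.2,0]))
plan([.519,-.006,.185],frame([0,0,-1],[.98,-.2,0]),None,[.50,-.1,.26],frame([0,0,-1],[.98,-.2,0]))
E
```

```text
[ 0.41595577 -0.37033     0.17530856] [ 0.40098901 -0.00532242 -0.79286716] 0.37475470197363697
5 rows; turn deg 30.8
[ -0.1068, -0.0113, 0.0001, -0.0568, -0.0126, 0.0105 ]
[ -0.1068, -0.0113, 0.0001, -0.0566, -0.0137, 0.0097 ]
[ -0.1068, -0.0113, 0.0001, -0.0565, -0.0147, 0.0088 ]
[ -0.1068, -0.0113, 0.0001, -0.0564, -0.0156, 0.0079 ]
[ -0.1068, -0.0113, 0.0001, -0.0564, -0.0164, 0.0068 ]
2 rows; turn deg 0.0
[ 0.0000, 0.0000, 0.0000, -0.0480, 0.0375, -0.0001 ]
[ 0.0000, 0.0000, 0.0000, -0.0480, 0.0375, -0.0001 ]
```

View pics/z4.png

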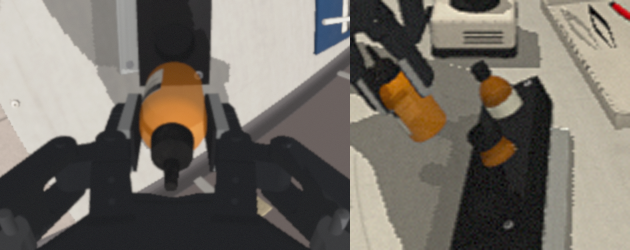

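The bottle is held centred between the pads with its base clear of the pocket, and the other two are still in place. Move upright towards the mixer and hover.

carry_out(
  moves=[
    [-0.05,-0.005,0,-0.02,-0.012,0.008,1],
    [-0.08,-0.008,0,-0.045,-0.014,0.009,1],
    [-0.1,-0.01,0,-0.05,-0.014,0.009,1],
    [-0.104,-0.012,0,-0.05,-0.014,0.008,1],
    [-0.1,-0.011,0,-0.05,-0.014,0.007,1],
    [-0.1,-0.011,0,-0.047,-0.01,0.006,1],
    [0,0,0,-0.02,0,0,1],
    [0,0,0,0,0,0,1],
    [0,0,0,0,0,0,1],
  ],
)

```text
time: 7.58
eef_pos: [0.4976, -0.1014, 0.2654]
tcp_rot: [0.448, -0.547, 0.548, -0.447]
contact_force: [0.8, 0.7, 0.2]
opening: 0.373
```

```bash
python3 - <<'E'
from h import *
np.set_printoptions(precision=4,suppress=True)
s=get_state();print(s["contact_force"],s["eef_pos"],Ro.from_quat(s["tcp_rot"]).as_matrix()[:,1])
R1=frame([0,0,-1],[.98,-.2,0])
plan([.519,-.006,.185],R1)
E
```

```text
[0.7726 0.6602 0.2111] [ 0.4976 -0.1014  0.2654] [ 0.     -0.0022 -1.    ]
2 rows; turn deg 0.1
[ -0.0002, -0.0001, 0.0011, -0.0489, 0.0401, 0.0009 ]
[ -0.0002, -0.0001, 0.0011, -0.0489, 0.0402, 0.0009 ]
```

carry_out(
  moves=[
    [0,0,0.001,-0.03,0.02,0.001,1],
    [0,0,0.001,-0.04,0.03,0.001,1],
    [0,0,0,-0.028,0.03,0,1],
    [0,0,0,0,0,0,1],
    [0,0,0,0,0,0,1],
  ],
)

```text
time: 8.2
eef_pos: [0.5201, -0.0068, 0.187]
tcp_rot: [0.446, -0.547, 0.549, -0.447]
contact_force: [0.6, -0.3, -0.2]
opening: 0.373
```

```bash
python3 - <<'E'
from h import *
import json
np.set_printoptions(precision=4,suppress=True)
s=get_state();print(s["eef_pos"],s["contact_force"])
m=camera_model("wrist");w=read_camera("wrist");cv2.imwrite("pics/w5.png",w);sd=read_camera("side");cv2.imwrite("pics/s5.png",sd)
json.dump({k:np.array(v).tolist() for k,v in m.items() if k in("camera_matrix","pose")},open("w5.json","w"))
o=np.zeros((500,800,3),np.uint8);a=cv2.resize(w[130:330,240:400],(400,500),interpolation=cv2.INTER_CUBIC)
b=cv2.resize(sd[120:220,280:360],(400,500),interpolation=cv2.INTER_CUBIC);o=np.hstack([a,b]);cv2.imwrite("pics/z5.png",o)
E
```

```text
[ 0.5201 -0.0068  0.187 ] [ 0.5713 -0.291  -0.2309]
```

View pics/z5.png

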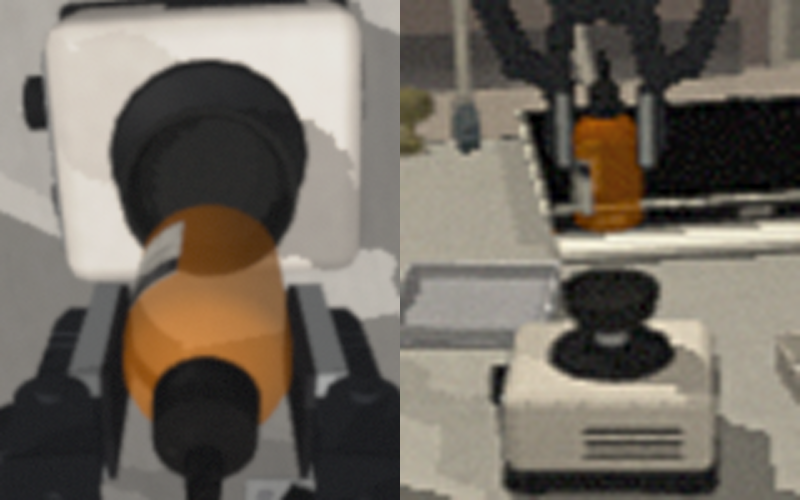

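The wrist view shows the cup ahead of the bottle, with both centred near zoom column 208. The side view has the bottle upright at zoom columns 572–640 and the cup rim at 562–658. Now to put numbers on both with rays.

```bash
python3 - <<'E'
from h import *
import json
np.set_printoptions(precision=4,suppress=True)
m=json.load(open("w5.json"));m1=json.load(open("w1.json"))
W=lambda u,v:(240+u/2.5-.3,130+v/2.5-.3)
S=lambda u,v:(280+(u-400)/5-.4,120+v/5-.4)
def circ(P):
    A=np.c_[2*P[:,:2],np.ones(len(P))];x=np.linalg.lstsq(A,(P[:,:2]**2).sum(1),rcond=None)[0];return x[:2],2e3*np.sqrt(x[2]+x[:2]@x[:2])
print("cup wrist",circ(np.array([plane("wrist",W(*p),.101,m) for p in((112,150),(125,105),(160,72),(210,60),(258,75),(292,110),(306,155))])))
print("cup floor wrist",circ(np.array([plane("wrist",W(*p),.089,m) for p in((134,175),(150,135),(210,114),(262,133),(285,178))])))
print("cup side",circ(np.array([plane("side",S(*p),.101) for p in((562,285),(658,285),(610,268),(580,272),(640,272))])),plane("side",S(610,284),.101))
s=get_state();R=Ro.from_quat(s["tcp_rot"]);p=s["eef_pos"]
for h in(.049,.006,-.006):
    c=p+R.apply([0,h,0])
    for n,T,mm in(("wrist",lambda q:((q[0]-240+.3)*2.5,(q[1]-130+.3)*2.5),m),("side",lambda q:(400+(q[0]-280+.4)*5,(q[1]-120+.4)*5),None)):
        q=np.array([T(proj(n,c+.017*np.array([np.cos(a),np.sin(a),0]),mm)) for a in np.linspace(0,6.28,60)])
        print(h,n,"x",q[:,0].min().round(),q[:,0].max().round(),"y",q[:,1].min().round(),q[:,1].max().round())
E
```

```text
cup wrist (array([0.5229, 0.0084]), np.float64(54.79049606234171))
cup floor wrist (array([ 0.5205, -0.0045]), np.float64(46.25097492896683))
cup side (array([ 0.5193, -0.0068]), np.float64(49.65593822655373)) [ 0.5202 -0.0029  0.101 ]
0.049 wrist x 143.0 283.0 y 197.0 324.0
0.049 side x 577.0 645.0 y 205.0 231.0
0.006 wrist x 125.0 302.0 y 276.0 426.0
0.006 side x 574.0 643.0 y 125.0 148.0
-0.006 wrist x 119.0 309.0 y 307.0 463.0
-0.006 side x 574.0 643.0 y 102.0 124.0
```

The outline I fitted earlier is likely the wider black disc on the housing (z≈0.063), not the rim. I'll recompute at that height and measure the bottle's amber edges.

```bash
python3 - <<'E'
from h import *
import json
np.set_printoptions(precision=4,suppress=True)
m=json.load(open("w5.json"));m1=json.load(open("w1.json"))
for z in(.063,.101):print(z,"w1",plane("wrist",(306.66,89.95),z,m1),"top",plane("top",(277.35,196.7),z),"w5 horiz ring centre",plane("wrist",(240+209/2.5-.3,130+155/2.5-.3),z,m))
print("w1 floor ring",plane("wrist",(260+232/5-.4,50+192/5-.4),.089,m1))
print("side disc",plane("side",(280+(612-400)/5-.4,120+354/5-.4),.063),"rim",plane("side",(280+(610-400)/5-.4,120+284/5-.4),.101))
sd=cv2.imread("pics/s5.png");h=cv2.cvtColor(sd,cv2.COLOR_BGR2HSV);k=cv2.inRange(h,(5,120,60),(25,255,255))
for y in range(144,167,3):
    x=np.where(k[y,310:335])[0];print(y,310+x.min() if len(x) else None,310+x.max() if len(x) else None)
s=get_state();print(proj("side",s["eef_pos"]-[0,0,.045]),proj("side",s["eef_pos"]))
E
```

```text
0.063 w1 [ 0.5211 -0.0036  0.063 ] top [ 0.5211 -0.0028  0.063 ] w5 horiz ring centre [ 0.5212 -0.0022  0.063 ]
0.101 w1 [ 0.5228 -0.0055  0.101 ] top [ 0.5144 -0.0078  0.101 ] w5 horiz ring centre [0.5233 0.0088 0.101 ]
w1 floor ring [ 0.522  -0.0027  0.089 ]
side disc [ 0.52  -0.007  0.063] rim [ 0.5202 -0.0029  0.101 ]
144 315 326
147 314 326
150 315 327
153 318 327
156 319 327
159 319 328
162 315 328
165 316 326
[321.6523 161.6765] [321.3191 144.4912]
```

The three views now agree on a cup centre of about (0.521, −0.003). Shift 4.5 mm and descend.

carry_out(
  moves=[
    [0,0,0,-0.0045,0,0.0005,1],
    [0,0,0,0,0.015,0,1],
    [0,0,0,0,0.015,0,1],
    [0,0,0,0,0.01,0,1],
    [0,0,0,0,0,0,1],
    [0,0,0,0,0,0,1],
  ],
)

```text
time: 9.05
eef_pos: [0.5214, -0.0012, 0.1465]
tcp_rot: [0.447, -0.547, 0.548, -0.448]
contact_force: [-0.6, 0.3, -0.6]
opening: 0.377
```

carry_out(
  moves=[
    [0,0,0,0.001,0.003,0,1],
    [0,0,0,0,0.002,0,1],
    [0,0,0,0,0,0,1],
    [0,0,0,0,0,0,1],
  ],
)

```text
time: 9.55
eef_pos: [0.5211, -0.0022, 0.1415]
tcp_rot: [0.447, -0.547, 0.548, -0.448]
contact_force: [0.2, -0.1, -0.2]
opening: 0.372
```

carry_out(
  moves=[
    [0,0,0,0,0.002,0,1],
    [0,0,0,0,0,0,1],
    [0,0,0,0,0,0,1],
  ],
)

```text
time: 9.93
eef_pos: [0.521, -0.0022, 0.1394]
tcp_rot: [0.447, -0.547, 0.548, -0.448]
contact_force: [-0.3, 0.4, -1.2]
opening: 0.373
```

carry_out(
  moves=[
    [0,0,0,0,0.002,0,1],
    [0,0,0,0,0,0,1],
    [0,0,0,0,0,0,1],
  ],
)

```text
time: 10.3
eef_pos: [0.5213, -0.0022, 0.1378]
tcp_rot: [0.447, -0.547, 0.549, -0.448]
contact_force: [0.0, 0.2, 0.9]
opening: 0.375
```

carry_out(
  moves=[
    [0,0,0,0,0.002,0,1],
    [0,0,0,0,0,0,1],
    [0,0,0,0,0,0,1],
  ],
)

```text
time: 10.68
eef_pos: [0.5213, -0.0023, 0.1356]
tcp_rot: [0.447, -0.547, 0.549, -0.448]
contact_force: [0.0, 0.5, 2.8]
opening: 0.372
```

carry_out(
  moves=[
    [0,0,0,0,0.002,0,1],
    [0,0,0,0,0,0,1],
    [0,0,0,0,0,0,1],
  ],
)

```text
time: 11.05
eef_pos: [0.5213, -0.0022, 0.1336]
tcp_rot: [0.447, -0.547, 0.549, -0.448]
contact_force: [-0.5, -0.3, 3.1]
opening: 0.373
```

Contact near z 0.137, and the spring force has started at about 3 N. Continue to the stop.

carry_out(
  moves=[
    [0,0,0,0,0.002,0,1],
    [0,0,0,0,0.001,0,1],
    [0,0,0,0,0,0,1],
    [0,0,0,0,0,0,1],
  ],
)

```text
time: 11.55
eef_pos: [0.5213, -0.0022, 0.1309]
tcp_rot: [0.447, -0.547, 0.549, -0.448]
contact_force: [-0.2, -0.1, 5.4]
opening: 0.374
```

carry_out(
  moves=[
    [0,0,0,0,0.002,0,1],
    [0,0,0,0,0,0,1],
    [0,0,0,0,0,0,1],
  ],
)

```text
time: 11.92
eef_pos: [0.5215, -0.0022, 0.1307]
tcp_rot: [0.447, -0.547, 0.548, -0.448]
contact_force: [-4.5, 1.0, 12.9]
opening: 0.374
```

carry_out(
  moves=[
    [0,0,0,0,0.001,0,1],
    [0,0,0,0,0,0,1],
    [0,0,0,0,0,0,1],
  ],
)

```text
time: 12.3
eef_pos: [0.5216, -0.0022, 0.1306]
tcp_rot: [0.447, -0.547, 0.548, -0.448]
contact_force: [-5.4, 1.7, 18.1]
opening: 0.374
```

The cup is on its stop: z has stalled and the force has risen to 18 N. Hold for about 2.5 s.

carry_out(
  moves=[
    [0,0,0,0,0,0,1],
    [0,0,0,0,0,0,1],
    [0,0,0,0,0,0,1],
    [0,0,0,0,0,0,1],
    [0,0,0,0,0,0,1],
    [0,0,0,0,0,0,1],
    [0,0,0,0,0,0,1],
    [0,0,0,0,0,0,1],
    [0,0,0,0,0,0,1],
    [0,0,0,0,0,0,1],
  ],
)

```text
time: 13.55
eef_pos: [0.5216, -0.0022, 0.1306]
tcp_rot: [0.447, -0.547, 0.548, -0.448]
contact_force: [-5.5, 1.9, 17.0]
opening: 0.373
```

```bash
python3 - <<'E'
from h import *
s=get_state();print(s["eef_pos"],s["contact_force"])
w=read_camera("wrist");cv2.imwrite("pics/w6.png",w);sd=read_camera("side");cv2.imwrite("pics/s6.png",sd)
a=cv2.resize(w[130:330,240:400],(400,500),interpolation=cv2.INTER_CUBIC)
b=cv2.resize(sd[120:220,280:360],(400,500),interpolation=cv2.INTER_CUBIC);cv2.imwrite("pics/z6.png",np.hstack([a,b]))
E
```

```text
[ 0.52164109 -0.00222714  0.13061788] [-5.46405261  1.93930224 16.99690738]
```

carry_out(
  moves=[
    [0,0,0,0,0,0,1],
    [0,0,0,0,0,0,1],
    [0,0,0,0,0,0,1],
    [0,0,0,0,0,0,1],
    [0,0,0,0,0,0,1],
    [0,0,0,0,0,0,1],
    [0,0,0,0,0,0,1],
    [0,0,0,0,0,0,1],
    [0,0,0,0,0,0,1],
    [0,0,0,0,0,0,1],
  ],
)

```text
time: 14.9
eef_pos: [0.5216, -0.0022, 0.1306]
tcp_rot: [0.447, -0.547, 0.548, -0.448]
contact_force: [-5.5, 1.2, 18.4]
opening: 0.372
```

View pics/z6.png

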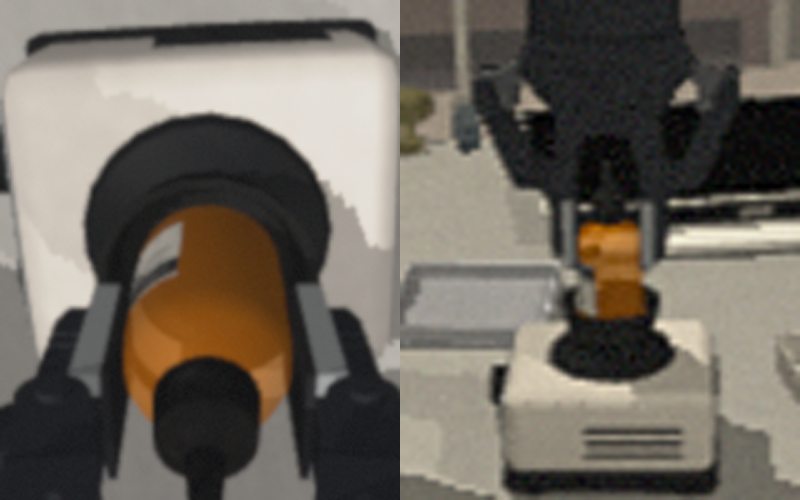

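The bottle sits upright inside the depressed cup and has been on the stop for over 2.8 s. Lift straight up and go to above the tray.

carry_out(
  moves=[
    [0,0,0,0,-0.01,0,1],
    [0,0,0,0,-0.02,0,1],
    [0,0,0,0,-0.03,0,1],
    [0,0,0,0,-0.03,0,1],
    [0,0,0,0,-0.01,0,1],
    [0,0,0,0,0,0,1],
  ],
)

```text
time: 15.65
eef_pos: [0.5206, -0.0021, 0.2268]
tcp_rot: [0.447, -0.547, 0.548, -0.447]
contact_force: [0.1, 0.9, -1.6]
opening: 0.375
```

```bash
python3 - <<'E'
from h import *
print(get_state()["qpos"])
plan([.4575,.19,.15],frame([0,0,-1],[.98,.2,0]),5)
E
```

```text
[-1.98981890e-01 -3.64569447e-02  1.97661093e+00 -3.04822874e-04
  1.19972929e+00  2.56983944e-03]
5 rows; turn deg 23.1
[ -0.0003, -0.0806, 0.0001, -0.0351, 0.0153, -0.0201 ]
[ -0.0003, -0.0806, 0.0001, -0.0366, 0.0153, -0.0172 ]
[ -0.0003, -0.0806, 0.0001, -0.0379, 0.0153, -0.0142 ]
[ -0.0003, -0.0806, 0.0001, -0.0389, 0.0153, -0.0111 ]
[ -0.0003, -0.0806, 0.0001, -0.0397, 0.0154, -0.0079 ]
```

carry_out(
  moves=[
    [0,-0.04,0,-0.02,0,-0.01,1],
    [0,-0.08,0,-0.036,0,-0.02,1],
    [0,-0.08,0,-0.038,0.01,-0.017,1],
    [0,-0.08,0,-0.04,0.016,-0.013,1],
    [0,-0.08,0,-0.04,0.025,-0.008,1],
    [0,-0.04,0,-0.015,0.025,-0.003,1],
    [0,0,0,0,0,0,1],
    [0,0,0,0,0,0,1],
  ],
)

```text
time: 16.65
eef_pos: [0.4581, 0.1905, 0.151]
tcp_rot: [-0.547, 0.448, -0.449, 0.547]
contact_force: [0.5, -0.2, 0.2]
opening: 0.371
```

```bash
python3 - <<'E'
from h import *
np.set_printoptions(precision=4,suppress=True)
s=get_state();R=Ro.from_quat(s["tcp_rot"]);print(s["eef_pos"],R.as_matrix())
plan([.4575,.19,.08],None,3)
w=read_camera("wrist");sd=read_camera("side")
cv2.imwrite("pics/z7.png",np.vstack([w[:360],cv2.resize(sd[110:200,250:400],(400,240)).copy() if 0 else np.hstack([cv2.resize(sd[100:220,250:410],(320,240)),cv2.resize(read_camera("top")[150:270,150:310],(320,240))])]))
E
```

```text
[0.4581 0.1905 0.151 ] [[ 0.1965  0.0016  0.9805]
 [-0.9805 -0.0011  0.1965]
 [ 0.0014 -1.      0.0014]]
3 rows; turn deg 0.0
[ 0.0000, 0.0000, 0.0000, 0.0001, 0.0237, -0.0003 ]
[ 0.0000, 0.0000, 0.0000, 0.0001, 0.0237, -0.0003 ]
[ 0.0000, 0.0000, 0.0000, 0.0001, 0.0237, -0.0003 ]
```

View pics/z7.png

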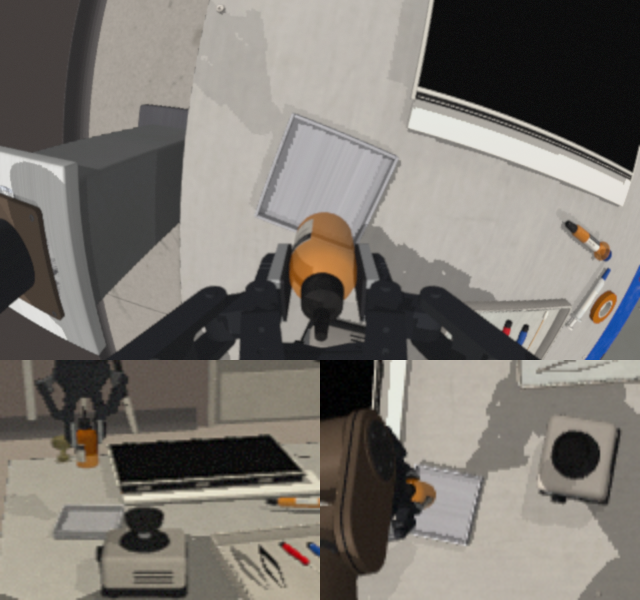

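The wrist view shows tray corners at (293,115), (400,158) and (258,214), with the bottle held upright. A quick check of the tray centre from those.

```bash
python3 - <<'E'
from h import *
np.set_printoptions(precision=4,suppress=True)
P=[plane("wrist",p,.014) for p in((293,115),(400,158),(258,214))];print(P,(P[1]+P[2])/2,np.linalg.norm(P[0]-P[1]),np.linalg.norm(P[0]-P[2]))
E
```

```text
[array([0.4212, 0.252 , 0.014 ]), array([0.5188, 0.2344, 0.014 ]), array([0.4048, 0.1588, 0.014 ])] [0.4618 0.1966 0.014 ] 0.09920444075729191 0.09459044616411762
```

carry_out(
  moves=[
    [0,0,0,0,0.02,0,1],
    [0,0,0,0,0.025,0,1],
    [0,0,0,0,0.025,0,1],
    [0,0,0,0,0.01,0,1],
    [0,0,0,0,0,0,1],
    [0,0,0,0,0,0,1],
  ],
)

```text
time: 17.55
eef_pos: [0.4593, 0.191, 0.0724]
tcp_rot: [-0.546, 0.447, -0.449, 0.548]
contact_force: [0.2, 0.5, 0.4]
opening: 0.368
```

Tray centre agrees within 6 mm across the two views. Descend to touch.

carry_out(
  moves=[
    [0,0,0,-0.002,0.01,0,1],
    [0,0,0,0,0.006,0,1],
    [0,0,0,0,0,0,1],
    [0,0,0,0,0,0,1],
    [0,0,0,0,0,0,1],
  ],
)

```text
time: 18.18
eef_pos: [0.4581, 0.193, 0.0554]
tcp_rot: [-0.547, 0.447, -0.449, 0.548]
contact_force: [0.2, 1.4, -0.1]
opening: 0.374
```

carry_out(
  moves=[
    [0,0,0,0,0.0025,0,1],
    [0,0,0,0,0,0,1],
    [0,0,0,0,0,0,1],
  ],
)

```text
time: 18.55
eef_pos: [0.4578, 0.1929, 0.0526]
tcp_rot: [-0.547, 0.447, -0.449, 0.547]
contact_force: [-0.8, 0.8, -0.4]
opening: 0.37
```

carry_out(
  moves=[
    [0,0,0,0,0.001,0,1],
    [0,0,0,0,0,0,1],
    [0,0,0,0,0,0,1],
  ],
)

```text
time: 18.92
eef_pos: [0.458, 0.193, 0.0524]
tcp_rot: [-0.547, 0.447, -0.449, 0.547]
contact_force: [-2.2, -1.2, 6.1]
opening: 0.376
```

Touchdown at z 0.0525 with 6 N. Ease back slightly, then release gradually.

carry_out(
  moves=[
    [0,0,0,0,-0.0008,0,1],
    [0,0,0,0,0,0,1],
    [0,0,0,0,0,0,0.15],
    [0,0,0,0,0,0,0.05],
    [0,0,0,0,0,0,-0.1],
    [0,0,0,0,0,0,-0.25],
    [0,0,0,0,0,0,-0.4],
    [0,0,0,0,0,0,-0.5],
    [0,0,0,0,0,0,-0.5],
    [0,0,0,0,0,0,-0.5],
  ],
  squeeze=20,
)

```text
time: 20.18
eef_pos: [0.4578, 0.1929, 0.0524]
tcp_rot: [-0.547, 0.447, -0.449, 0.547]
contact_force: [-0.1, -0.7, -0.3]
opening: 0.75
```

carry_out(
  moves=[
    [0,0,0,0,-0.01,0,-0.5],
    [0,0,0,0,-0.03,0,-0.5],
    [0,0,0,0,-0.04,0,-0.5],
    [0,0,0,0,-0.05,0,-0.5],
    [0,0,0,0,-0.03,0,-0.5],
    [0,0,0,0.05,0,0,-0.5],
    [0,0,0,0.05,0,0,-0.5],
    [0,0,0,0,0,0,-0.5],
    [0,0,0,0,0,0,-0.5],
  ],
)

```text
time: 21.3
eef_pos: [0.4772, 0.0951, 0.213]
tcp_rot: [-0.546, 0.447, -0.449, 0.547]
contact_force: [-0.3, 0.0, -0.2]
opening: 0.751
```

```bash
python3 - <<'E'
from h import *
s=get_state();print(s["eef_pos"],s["contact_force"],s["opening"])
w=read_camera("wrist");sd=read_camera("side");t=read_camera("top")
cv2.imwrite("pics/z8.png",np.vstack([w[:300],np.hstack([cv2.resize(sd[130:300,240:400],(320,300)),cv2.resize(t[150:250,180:450],(320,300))])]))
E
```

```text
[0.47715339 0.09505947 0.21296478] [-0.33588149  0.01574269 -0.1760239 ] 0.7506705905160636
```

View pics/z8.png

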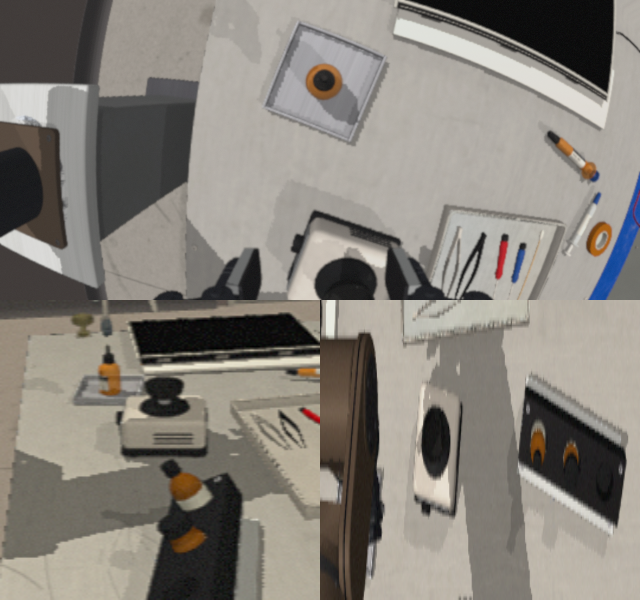

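The primer stands upright in the middle of the tray at (323,82), the gripper is clear, and the other two containers are still in the block. Hand in.

```bash
python3 -c "
from plant import *
print(sign_off())"
```

```text
the job is handed in; nothing more can be done
None
```

I mixed the primer and set it down upright near the centre of the steel tray. The job is handed in at about 21.5 s on the robot's clock, out of the 50 s allowed; the hand-in gives no verdict.

- **Taking it out:** I gripped the bottle in the pocket at the robot's right-hand end of the block and drew it out along the pocket axis.
- **Mixing:** I held it upright in the mixer cup and pressed the cup down onto its stop. It stayed there for about 3 s at 17–18 N, with the height steady and no sign of slipping. The cup's travel cannot be read directly, so "fully down" rests on the height stalling and the force rising sharply.
- **Setting down:** It touched the tray floor at about 6 N. I eased off, opened the fingers and backed away.

**Last checks:** The final pictures show the primer upright near the tray's centre and the other two containers still in the block. The gripper was clear, with no contact force beyond sensor noise.

**Disagreements:**
- My first estimates of the cup centre differed by about 8 mm, because I had fitted the wider black disc on the housing instead of the rim. Refitted at that disc's height, the top and wrist views agreed to about 1 mm; the side view differed by up to 4 mm.
- The top and wrist views put the tray centre 4 mm apart in x and 7 mm in y, which does not matter in a 100 mm tray.

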